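Sweep the used keg caps into the scrap tray

TASK

Clear the keg-changing bench: with the fingertips, sweep the three used white keg caps along the bench top through the open side of the three-sided steel scrap tray, until each lies wholly inside it. Only push them lightly: do not pinch, squeeze or lift them, or jam them against the walls. Leave the keg coupler, the jar and the rubber seal where they are.

Things in the scene. Friction and masses are not known exactly. Their poses are not given: they have to be found in the camera images.
- cap_1: used keg cap: a white plastic disc 52 mm across and 20 mm high (grey and blue dot on top, all three alike), 30 g or so, lying flat on the bench. Origin: centre of its underside; z up.
- cap_2: used keg cap: a white plastic disc 52 mm across and 20 mm high (grey and blue dot on top, all three alike), 30 g or so, lying flat on the bench. Origin: centre of its underside; z up.
- cap_3: used keg cap: a white plastic disc 52 mm across and 20 mm high (grey and blue dot on top, all three alike), 30 g or so, lying flat on the bench. Origin: centre of its underside; z up.
- tray: three-sided sheet-steel scrap tray, fixed to the bench; inside 130 mm deep (its x) by 180 mm wide (its y). Walls 4 mm thick, 30 mm high at +x and both y sides; the -x side is open. Floor level with the bench, no step. Origin: centre of the inner floor, so the open side is at x = -65 mm, the back wall's inner face at x = +65 mm; caps go in along +x.
- coupler: steel keg coupler standing on a 68 mm round foot, 110 mm tall, with a lever reaching 63 mm out along its +y and a stub 48 mm out along its -y at 50 to 68 mm height. Loose; stays where it is. Origin: centre of its underside.
- jar: brown glass jar with a screw lid, 66 mm across, 90 mm tall, standing. Loose; stays where it is. Origin: centre of its underside.
- seal: black rubber seal ring lying flat, 60 mm outside, 36 mm inside, 8 mm thick. Loose; stays where it is. Origin: centre of its underside.

How it is judged:
By the outcome, as a careful person would: the job done as asked, in the order asked, and still so for the second after the job is handed in, with the robot touching nothing.
It also fails if it takes over 72 s, if anything falls off the work surface, if the arm or the gripper's body presses on something with over 40 N, if the wrist force passes 120 N, or if a joint passes its speed limit or range.

ROBOT

A 6-joint arm with a two-finger parallel gripper is mounted at the origin on the work surface. World frame = base frame: x ahead of the robot, y to its left, z up, the work surface at z = 0. Lengths are in m, angles in rad, forces in N, time in s.
With the tool pointing down it reaches from about 0.4 to 0.825 m from the base axis. Payload 7 kg.
Tool frame: the origin (TCP) lies midway between the tips of the shut fingers; the grasp point (between the pads) lies 19 mm behind it; z points along the fingers, y is the line along which they close (so a half turn about z gives the same grasp; the last joint's range is limited). The gripper opens to 88 mm and grips with 3 to 60 N. Pads are 19 mm wide; open, the fingers measure 130 mm over their backs; the gripper's body (78 mm by 193 mm) begins 47 mm behind the grasp point.
Start: joints at [-0.967, 0.359, 0.012, 0, -1.224, -0.288], TCP at [0.21, -0.642, 0.227] pointing down, gripper open.
Joint ranges: [-3.07, 3.07], [-1.43, 2.12], [-1.02, 1.25], [-3.03, 1.67], [-3.05, -0], [-3.03, 3.03]. Speed limits (rad/s): [2.39, 2.39, 3.01, 3.14, 3.14, 3.14].

INTERFACE

Orientations are given as [roll, pitch, yaw] about the fixed x, y, z axes, in that order (R = Rz(yaw) Ry(pitch) Rx(roll)).
In Python, from station import telemetry, eyes, ticket, recognise, trace gives the robot as it stands. The module is installed in compiled form; this text tells all that it offers.
- The arm moves only by the tool servo_tool, never from a script. Its argument "series" is a list that holds one entry, the list of rows, each a list of 4 numbers: the shift along the tool's x, y, z in mm, then the turn about the tool's z in rad. In form: [[[x, y, z, roll], ...]]. A call has exactly 10 rows; each row shifts and turns the commanded pose from where the row before left it, along the tool's axes as they then stand; what a row does not reach is not made up. A row lasts 1/12 s, in which the tool goes at most 41.7 mm and 7.16 degrees, less where a joint would pass 70% of its speed; a pose out of reach is approached as far as the arm can. A call is refused whole if a number of a shift passes 41.7 or a number of a turn 0.125, either way. A call with a gripper value outside its range is refused whole. "claw" is the gripper's target within -1 to 1 (shut at 1, half-way at 0, fully open at -1), set as the call begins (left out, the last holds). The fingers move at their own pace and stop on an object; "grip_force" is the grip in N (left out, the last holds). Time passes only in rows, so rows that do not move let the fingers close, or fill a call up. It gives the time, the measured TCP pose, the force, the opening and the grip force at its end, in the units of the state.
- telemetry.get_state(): the state, without advancing time (a new reading comes with each control period).
- eyes.grab_frame(name): name is "scene" or "top" or "wrist"; returns the picture (400x640x3 uint8, red, green, blue); there is no depth.
- eyes.calibration(name): a dict with "mtx" (3x3 intrinsics, pixels), "rvec" (rotation vector, rad) and "tvec" (3), from world to camera coordinates, as OpenCV has them. Camera axes: x right, y down, z forward; pixel columns grow to the right and rows downward; lengths in m; the calibration is good to about 2 mm. A picture is of the moment at which its call begins: read the wrist's pose just before it. calibration takes no time and is no camera call; for the wrist camera it gives the pose at the moment of the call.
- ticket.job_done(): hands the job in; it is judged then, once.
Trained networks look in the newest picture that a camera, given by its name, has taken for a name from the list of things; names that differ only in an ending like _2 or _b are one class to them, and where a whole thing is asked for, a point or a joint stands for the part that bears it (a point fixed in the world has none). Each returns a list of dicts, best first, with "conf" (0 to 1); they miss things now and then, are a little off and sometimes report something else, mostly with a low value. They report only what shows in the picture. A call takes as long as a camera call.
- recognise(camera, name): "position" ([x, y, z] in m, in world coordinates, good to about 4 mm: the middle of the surface that is visible of it).
- trace(camera, name): "mask" (400x640 bool, what is visible of it).
The state is a dict: "t": time; "q": joint angles; "qd": joint speeds; "joint_efforts": joint torques, N m; "eef_pos": TCP position; "ee_rot": TCP orientation; "force": force on the tool from outside, world axes, zero at the start; "moment": the same for the moment, N m; "width": finger opening in m; "gripper_force": force on a finger pad.
Only numpy, scipy, OpenCV 4.12 (cv2) and the standard library are available. Lean on these libraries where they do the work, as an engineer would, in place of code of your own. Each camera call takes 0.05 s, during which the arm holds its last target. There are 200 camera calls.

## Working session

There is one attempt and no reset: what is moved stays moved. The work goes in short steps, Python scripts to look and compute and a tool call to move; the robot and the scene stay as the last step left them, time stands still between calls to the robot, and variables do not carry over. Pictures are saved under pics/ and viewed, at most 10 in all, crops included, and the job is handed in when it is done.

Besides the shell and the picture viewer there is one more tool, called in YAML: its name, and indented under it one key for each argument. servo_tool: Moves the arm, as the interface text tells. Its arguments: {"type":"object","properties":{"series":{"type":"array"},"claw":{"type":"number"},"grip_force":{"type":"number"}},"required":["series"]}

```bash
mkdir -p pics
python3 - <<'E'
from station import telemetry, eyes, ticket, recognise, trace
import cv2
s=telemetry.get_state();print(s['t'],s['eef_pos'],s['ee_rot'],s['width'])
for c in('top','scene'):
    im=eyes.grab_frame(c);cv2.imwrite(f'pics/{c}0.png',im[:,:,::-1])
    for n in('cap_1','tray','coupler','jar','seal'):
        print(c,n,[(([round(float(v),3) for v in d['position']]),round(d['conf'],2)) for d in recognise(c,n)])
E
```

```text
0.0 [ 0.20945403 -0.64114331  0.22561194] [ 3.13989368e+00 -1.54154656e-04 -2.82593335e+00] 0.08780149116582384
top cap_1 [([0.564, -0.254, 0.019], 0.86), ([0.539, 0.028, 0.02], 0.85), ([0.492, -0.131, 0.021], 0.75)]
top tray [([0.551, 0.204, -0.0], 0.65)]
top coupler [([0.762, -0.219, 0.064], 0.61)]
top jar [([0.739, 0.0, 0.089], 0.8)]
top seal [([0.547, -0.416, 0.006], 0.83)]
scene cap_1 [([0.493, -0.13, 0.022], 0.71), ([0.55, 0.031, 0.019], 0.53), ([0.565, -0.251, 0.023], 0.53)]
scene tray [([0.544, 0.205, -0.0], 0.81)]
scene coupler [([0.552, 0.03, 0.021], 0.36)]
scene jar [([0.763, 0.015, 0.087], 0.78)]
scene seal [([0.545, -0.42, 0.008], 0.7)]
```

View pics/top0.png

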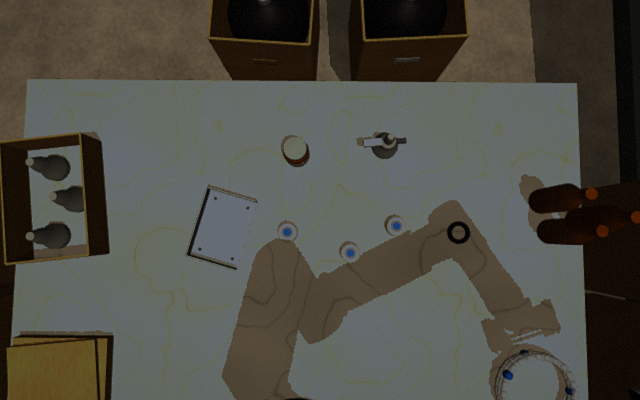

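View pics/scene0.png

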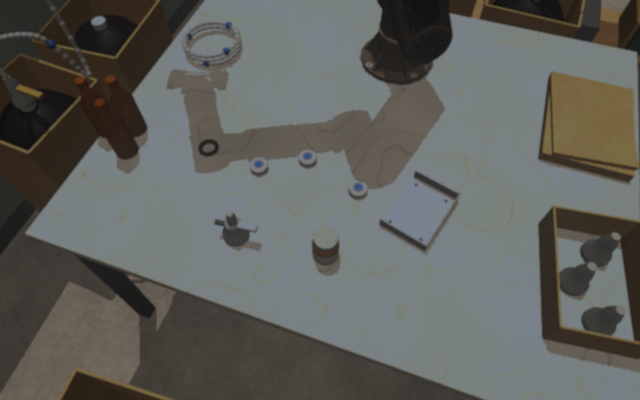

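The top view shows the caps at about (287,232), (350,252) and (396,226). The tray spans (188–257, 186–268) with its open side to the right, towards -y. The jar is at (295,150), the coupler at (384,145) and the seal at (458,232). The scene view agrees. Next I'll fit the tray pose and refine the cap positions.

```bash
cat > h.py <<'E'
from station import telemetry, eyes, ticket, recognise, trace
import cv2, numpy as np
from scipy.optimize import minimize
def ray(cal,uv,z):
    R=cv2.Rodrigues(np.array(cal['rvec'],float))[0];t=np.array(cal['tvec'],float).reshape(3);K=np.array(cal['mtx'],float)
    d=R.T@np.linalg.inv(K)@[*uv,1];c=-R.T@t
    return (c+d*(z-c[2])/d[2])[:2]
def dots(c,im,zone=None):
    hsv=cv2.cvtColor(im,cv2.COLOR_RGB2HSV);m=cv2.inRange(hsv,(100,110,50),(125,255,255))
    n,_,st,ce=cv2.connectedComponentsWithStats(m);cal=eyes.calibration(c)
    return [(ce[i].round(1),int(st[i,4]),ray(cal,ce[i],.02).round(4)) for i in range(1,n) if st[i,4]>15]
E
python3 - <<'E'
from h import *
data=[]
for c in('top','scene'):
    im=eyes.grab_frame(c)
    for d in dots(c,im): print(c,*d)
    tr=trace(c,'tray')[0];m=tr['mask'].astype(np.uint8)
    print(c,m.sum(),tr['conf']);data.append((eyes.calibration(c),m))
def sil(cal,p):
    x,y,a=p;ca,sa=np.cos(a),np.sin(a);S=4
    def pr(P):
        P=np.array(P);W=np.c_[x+ca*P[:,0]-sa*P[:,1],y+sa*P[:,0]+ca*P[:,1],P[:,2]]
        return cv2.projectPoints(W,np.array(cal['rvec'],float),np.array(cal['tvec'],float),np.array(cal['mtx'],float),None)[0].reshape(-1,2)
    M=np.zeros((400*S,640*S),np.uint8)
    def box(x0,x1,y0,y1,h):
        q=pr([(u,v,w) for u in(x0,x1) for v in(y0,y1) for w in(0,h)])
        cv2.fillConvexPoly(M,cv2.convexHull(((q+.5)*S).astype(np.int32)),1)
    box(-.065,.065,-.09,.09,0.0);box(.065,.069,-.094,.094,.03);box(-.065,.069,.09,.094,.03);box(-.065,.069,-.094,-.09,.03)
    return cv2.resize(M.astype(np.float32),(640,400),interpolation=cv2.INTER_AREA)
def cost(p): return sum(np.abs(sil(c,p)-m).sum()/m.sum() for c,m in data)
best=None
for a in(1.1,1.3,1.57,1.8,2.0):
    r=minimize(cost,(.55,.205,a),method='Nelder-Mead',options=dict(initial_simplex=[(.55,.205,a),(.56,.205,a),(.55,.215,a),(.55,.205,a+.1)]))
    print(r.x.round(4),r.fun)
    if best is None or r.fun<best.fun:best=r
x,y,a=best.x
for L in[(-.065,-.094),(-.065,.094),(.069,.094),(.069,-.094)]:
    print(L,np.round((x+np.cos(a)*L[0]-np.sin(a)*L[1],y+np.sin(a)*L[0]+np.cos(a)*L[1]),3))
E
```

```text
top [396.  225.4] 43 [ 0.5618 -0.2543]
top [286.8 231.8] 43 [0.5425 0.0292]
top [350.  252.6] 43 [ 0.4905 -0.1351]
top [508.5 375.3] 52 [ 0.1857 -0.5377]
top 3930 0.56
scene [51.2 43.4] 33 [ 0.3304 -1.1131]
scene [225.8  50. ] 20 [ 0.1674 -0.5388]
scene [307.3 155.5] 22 [ 0.4882 -0.1328]
scene [258.3 163.4] 23 [ 0.559  -0.2522]
scene [357.7 186.6] 27 [0.5412 0.031 ]
scene 3420 0.66
[0.5504 0.1997 1.2931] 0.08807307709477255
[0.5509 0.1998 1.2945] 0.08699039663407884
[0.5505 0.1999 1.3032] 0.08895571068255881
[0.5505 0.1997 1.294 ] 0.08786187000580331
[0.5512 0.1994 1.2968] 0.089072613945806
(-0.065, -0.094) [0.624 0.112]
(-0.065, 0.094) [0.443 0.163]
(0.069, 0.094) [0.479 0.292]
(0.069, -0.094) [0.66  0.241]
```

servo_tool:
  series:
    - [[0, 0, 12, -0.122], [0, 0, 12, -0.122], [0, 0, 12, -0.122], [0, 0, 12, -0.122], [0, 0, 12, -0.122], [0, 0, 12, -0.122], [0, 0, 12, -0.122], [0, 0, 12, -0.122], [0, 0, 0, 0], [0, 0, 0, 0]]
  claw: 0.23

```text
t: 1.63
eef_pos: [0.2094, -0.6414, 0.1301]
ee_rot: [3.14, 0.001, -1.854]
force: [0.5, -1.1, 0.0]
width: 0.0345
gripper_force: 0.0
```

```bash
cat >> h.py <<'E'
T=(.5508,.1998,1.294)
def tw(tx,ty):
    x,y,a=T;return np.array([x+np.cos(a)*tx-np.sin(a)*ty,y+np.sin(a)*tx+np.cos(a)*ty])
def wt(p):
    x,y,a=T;d=np.array(p)[:2]-[x,y];return np.array([np.cos(a)*d[0]+np.sin(a)*d[1],-np.sin(a)*d[0]+np.cos(a)*d[1]])
def rel(cap,goal,back=.055):
    """turn needed, then tool shifts (mm) to start point 'back' behind cap; push length for fingers (tool -x)"""
    s=telemetry.get_state();p=s['eef_pos'];yaw=s['ee_rot'][2]
    cap,goal=map(np.array,(cap,goal));u=(goal-cap)/np.linalg.norm(goal-cap)
    want=np.arctan2(u[1],u[0])-np.pi;turn=-((want-yaw+np.pi)%(2*np.pi)-np.pi)
    def sh(q,y): d=q-p[:2];return (1000*np.array([np.cos(y)*d[0]+np.sin(y)*d[1],np.sin(y)*d[0]-np.cos(y)*d[1]])).round(1)
    st=cap-back*u;end=goal-.0287*u
    print('t',s['t'],'z',round(p[2],4),'w',round(s['width'],4),'F',np.round(s['force'],1),'turn',turn.round(3),'start shift after turn',sh(st,want),'end shift',sh(end,want),'end shift w/o turn',sh(end,yaw),'tray tcp',(wt(p)*1000).round(1),'yaw',round(yaw,3))
E
python3 - <<'E'
from h import *
C=(.542,.030);rel(C,tw(.025,wt(C)[1]))
E
```

```text
t 1.6333 z 0.1301 w 0.0345 F [ 0.5 -1.1  0. ] turn -0.006 start shift after turn [-681.7 -136.5] end shift [-898.7 -136.5] end shift w/o turn [-899.6 -131.1] tray tcp [-902.4   98.6] yaw -1.854
```

servo_tool:
  series:
    - [[-34, -6.8, 0, -0.006], [-34, -6.8, 0, 0], [-34, -6.8, 0, 0], [-34, -6.8, 0, 0], [-34, -6.8, 0, 0], [-34, -6.8, 0, 0], [-34, -6.8, 0, 0], [-34, -6.8, 0, 0], [-34, -6.8, 0, 0], [-34, -6.8, 0, 0]]

```text
t: 2.47
eef_pos: [0.3682, -0.3315, 0.132]
ee_rot: [-3.139, -0.0, -1.848]
force: [0.2, 0.1, 0.3]
width: 0.0338
gripper_force: 0.0
```

servo_tool:
  series:
    - [[-34, -6.8, 0, 0], [-34, -6.8, 0, 0], [-34, -6.8, 0, 0], [-34, -6.8, 0, 0], [-34, -6.8, 0, 0], [-34, -6.8, 0, 0], [-34, -6.8, 0, 0], [-34, -6.8, 0, 0], [-34, -6.8, 0, 0], [0, 0, 0, 0]]

```text
t: 3.3
eef_pos: [0.5123, -0.0503, 0.1322]
ee_rot: [-3.137, 0.002, -1.844]
force: [0.4, 0.3, 0.5]
width: 0.0338
gripper_force: 0.0
```

Run:
```python
from h import *
C=(.542,.030);rel(C,tw(.025,wt(C)[1]))
im=eyes.grab_frame('wrist');cv2.imwrite('pics/w1.png',im[:,:,::-1]);print(dots('wrist',im))
```

```text
t 3.3 z 0.1322 w 0.0338 F [0.4 0.3 0.5] turn 0.003 start shift after turn [-30.3  -6.6] end shift [-247.4   -6.6] end shift w/o turn [-247.3   -7.4] tray tcp [-251.1  -31.3] yaw -1.844
[(array([320.3,  88.4]), 538, array([ 0.4875, -0.1362])), (array([313.5, 287.1]), 126, array([0.5391, 0.0237]))]
```

View pics/w1.png

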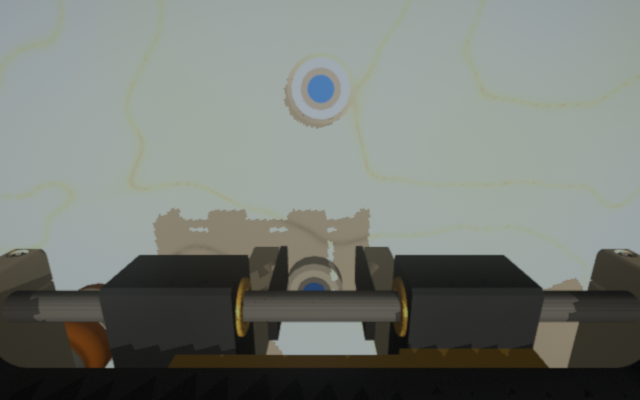

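The wrist view shows cap B clear behind the tool at (320,89). Cap C is centred between the fingers at (314,290). I'll lower behind C and push.

servo_tool:
  series:
    - [[-8, -1.7, 25, 0.003], [-8, -1.7, 25, 0], [-8, -1.7, 25, 0], [-2, -1.5, 25, 0], [0, 0, 14, 0], [0, 0, 8, 0], [-8, 0, 0, 0], [-8, 0, 0, 0], [-6, 0, 0, 0], [-5, 0, 0, 0]]

```text
t: 4.18
eef_pos: [0.5305, -0.0041, 0.01]
ee_rot: [-3.139, 0.001, -1.847]
force: [0.2, 0.0, 0.3]
width: 0.034
gripper_force: 0.0
```

Run:
```python
from h import *
C=(.542,.030);rel(C,tw(.025,wt(C)[1]))
```

```text
t 4.1833 z 0.01 w 0.034 F [0.2 0.  0.3] turn 0.001 start shift after turn [19.  -1.7] end shift [-198.    -1.7] end shift w/o turn [-198.    -1.9] tray tcp [-201.7  -36.2] yaw -1.847
```

servo_tool:
  series:
    - [[-5, -0.5, 0, 0], [-7, -0.5, 0, 0], [-9, -0.5, 0, 0], [-10, 0, 0, 0], [-10, 0, 0, 0], [-10, 0, 0, 0], [-10, 0, 0, 0], [-10, 0, 0, 0], [-10, 0, 0, 0], [-10, 0, 0, 0]]

```text
t: 5.02
eef_pos: [0.5556, 0.0829, 0.0085]
ee_rot: [3.141, -0.0, -1.847]
force: [0.6, -0.4, 0.2]
width: 0.0338
gripper_force: 0.3
```

Run:
```python
from h import *
C=(.542,.030);rel(C,tw(.025,wt(C)[1]))
im=eyes.grab_frame('scene');print([(d[2],wt(d[2])) for d in dots('scene',im)])
cv2.imwrite('pics/s2.png',cv2.resize(im[100:280,200:500],None,fx=2.5,fy=2.5)[:,:,::-1])
```

```text
t 5.0167 z 0.0085 w 0.0338 F [ 0.6 -0.4  0.2] turn 0.001 start shift after turn [109.6  -1.4] end shift [-107.4   -1.4] end shift w/o turn [-107.4   -1.5] tray tcp [-111.1  -36.6] yaw -1.847
[(array([ 0.3319, -1.1126]), array([-1.32226459, -0.14807878])), (array([ 0.1674, -0.5388]), array([-0.81525959,  0.16696505])), (array([ 0.4882, -0.1328]), array([-0.3370469 , -0.03067419])), (array([ 0.559 , -0.2522]), array([-0.43255415, -0.13140832])), (array([0.5622, 0.1136]), array([-0.07980353, -0.0345224 ]))]
```

View pics/s2.png

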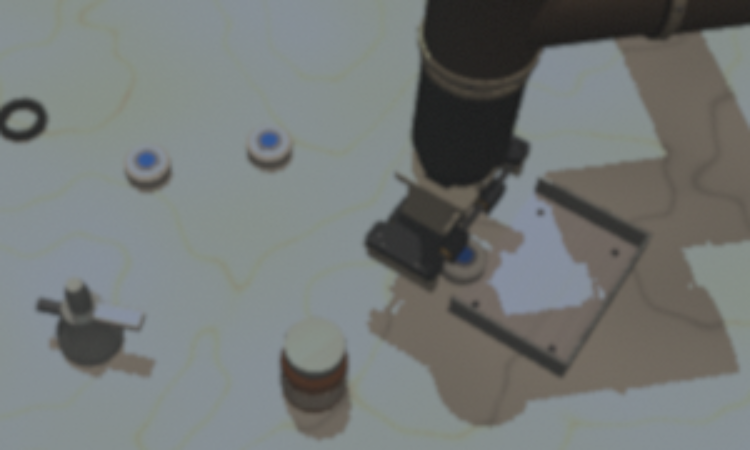

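The cap is cradled at the tray mouth (crop 465,262), clear of the near wall that ends at (455,300). Continuing the push.

servo_tool:
  series:
    - [[-10, 0, 0, 0], [-11, 0, 0, 0], [-11, 0, 0, 0], [-11, 0, 0, 0], [-11, 0, 0, 0], [-11, 0, 0, 0], [-11, 0, 0, 0], [-11, 0, 0, 0], [-9, 0, 0, 0], [-5, 0, 0, 0]]

```text
t: 5.9
eef_pos: [0.5834, 0.1804, 0.0085]
ee_rot: [-3.141, 0.0, -1.846]
force: [1.0, 0.5, -0.5]
width: 0.0334
gripper_force: 0.1
```

servo_tool:
  series:
    - [[0, 0, 0, 0], [10, 0, 0, 0], [25, 0, 0, 0], [35, 0, -20, 0], [35, 0, -30, 0], [35, 0, -20, 0], [40, 0, 0, 0], [40, 0, 0, 0], [40, 0, 0, 0], [0, 0, 0, 0]]

```text
t: 6.73
eef_pos: [0.509, -0.0733, 0.0756]
ee_rot: [3.14, -0.001, -1.852]
force: [-1.0, 0.7, -0.1]
width: 0.0336
gripper_force: 0.0
```

Run:
```python
from h import *
for c in('scene','top'):
    im=eyes.grab_frame(c);print(c,[(d[2],(wt(d[2])*1000).round()) for d in dots(c,im)])
B=(.489,-.134);rel(B,tw(.025,.040))
```

```text
scene [(array([ 0.33  , -1.1136]), array([-1324.,  -147.])), (array([ 0.1674, -0.5388]), array([-815.,  167.])), (array([ 0.559 , -0.2522]), array([-433., -131.])), (array([0.5896, 0.2104]), array([ 21., -34.]))]
top [(array([0.5918, 0.2084]), array([ 19., -37.])), (array([ 0.5618, -0.2543]), array([-434., -135.])), (array([ 0.1855, -0.5377]), array([-809.,  150.]))]
t 6.8333 z 0.0759 w 0.0335 F [0.9 1.3 0.2] turn -0.198 start shift after turn [120.6  17.5] end shift [-275.7   17.5] end shift w/o turn [-266.9   71.5] tray tcp [-270.3  -36.2] yaw -1.851
```

servo_tool:
  series:
    - [[0, 0, 0, -0.099], [0, 0, 0, -0.099], [30, 4.4, 0, 0], [30, 4.4, 0, 0], [30, 4.4, 0, 0], [30, 4.4, 0, 0], [0, 0, 20, 0], [0, 0, 25, 0], [0, 0, 15, 0], [0, 0, 7, 0]]

```text
t: 7.67
eef_pos: [0.4849, -0.1857, 0.0066]
ee_rot: [3.139, -0.0, -1.649]
force: [-0.7, -0.7, 0.4]
width: 0.0338
gripper_force: 0.0
```

Run:
```python
from h import *
im=eyes.grab_frame('top');print([(d[2],(wt(d[2])*1000).round()) for d in dots('top',im)])
B=(.489,-.134);rel(B,tw(.025,.040))
```

```text
[(array([0.592 , 0.2086]), array([ 20., -37.])), (array([ 0.5618, -0.2549]), array([-434., -135.])), (array([ 0.1857, -0.5374]), array([-809.,  150.]))]
t 7.7167 z 0.0063 w 0.0338 F [-0.2  0.  -0.6] turn 0.004 start shift after turn [3.2 0. ] end shift [-393.1    0. ] end shift w/o turn [-393.1   -1.5] tray tcp [-388.8  -41.8] yaw -1.649
```

servo_tool:
  series:
    - [[-9, 0, -2, 0.004], [-6, 0, 0, 0], [-5, 0, 0, 0], [-5, 0, 0, 0], [-6, 0, 0, 0], [-8, 0, 0, 0], [-10, 0, 0, 0], [-12, 0, 0, 0], [-12, 0, 0, 0], [-12, 0, 0, 0]]

```text
t: 8.55
eef_pos: [0.4931, -0.1001, 0.0107]
ee_rot: [-3.142, -0.0, -1.653]
force: [-0.1, -1.4, 1.2]
width: 0.0339
gripper_force: 0.4
```

servo_tool:
  series:
    - [[-12, 0, 0, 0], [-12, 0, 0, 0], [-12, 0, 0, 0], [-12, 0, 0, 0], [-12, 0, 0, 0], [-12, 0, 0, 0], [-12, 0, 0, 0], [-12, 0, 0, 0], [-12, 0, 0, 0], [-12, 0, 0, 0]]

```text
t: 9.38
eef_pos: [0.5029, 0.0194, 0.0107]
ee_rot: [3.142, -0.0, -1.653]
force: [-0.4, -0.2, -0.1]
width: 0.0339
gripper_force: 0.4
```

Run:
```python
from h import *
B=(.489,-.134);rel(B,tw(.025,.040))
im=eyes.grab_frame('scene');print([(d[2],(wt(d[2])*1000).round()) for d in dots('scene',im)])
cv2.imwrite('pics/s3.png',cv2.resize(im[100:280,200:500],None,fx=2.5,fy=2.5)[:,:,::-1])
```

```text
t 9.3833 z 0.0107 w 0.0339 F [-0.4 -0.2 -0.1] turn -0.0 start shift after turn [209.    1.4] end shift [-187.3    1.4] end shift w/o turn [-187.3    1.4] tray tcp [-186.6   -3.2] yaw -1.653
[(array([ 0.3314, -1.1127]), array([-1322.,  -148.])), (array([ 0.1674, -0.5388]), array([-815.,  167.])), (array([ 0.5593, -0.252 ]), array([-432., -132.])), (array([0.5896, 0.2104]), array([ 21., -34.]))]
```

View pics/s3.png

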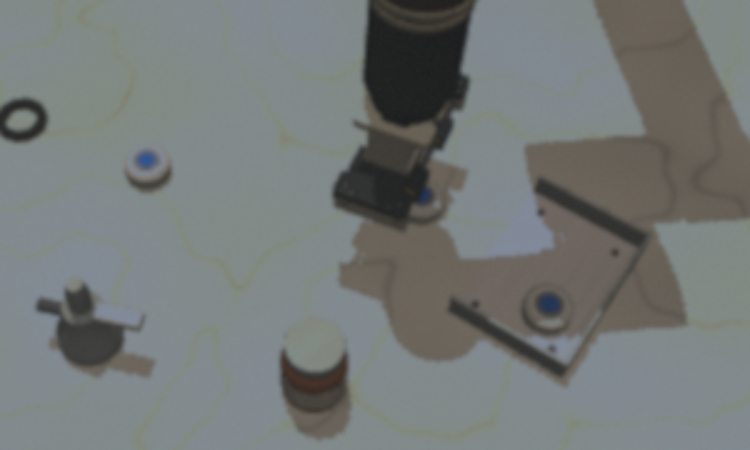

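Cap C lies inside the tray (547,305), and cap B is cradled ahead of the fingers (425,200). I'll push the remaining ~183 mm.

servo_tool:
  series:
    - [[-10, 0.2, 0, 0], [-10, 0.2, 0, 0], [-11, 0.2, 0, 0], [-11, 0.2, 0, 0], [-11, 0.2, 0, 0], [-11, 0.2, 0, 0], [-11, 0.2, 0, 0], [-11, 0, 0, 0], [-11, 0, 0, 0], [-11, 0, 0, 0]]

```text
t: 10.27
eef_pos: [0.5104, 0.1271, 0.0107]
ee_rot: [3.142, -0.0, -1.653]
force: [0.6, -0.9, -0.1]
width: 0.0339
gripper_force: 0.2
```

servo_tool:
  series:
    - [[-10, 0, 0, 0], [-10, 0, 0, 0], [-10, 0, 0, 0], [-10, 0, 0, 0], [-10, 0, 0, 0], [-9, 0, 0, 0], [-7, 0, 0, 0], [-5, 0, 0, 0], [-4, 0, 0, 0], [0, 0, 0, 0]]

```text
t: 11.1
eef_pos: [0.5166, 0.2014, 0.0107]
ee_rot: [-3.141, 0.0, -1.652]
force: [-0.0, -0.6, 0.5]
width: 0.0336
gripper_force: 0.0
```

servo_tool:
  series:
    - [[10, 0, 0, 0], [25, 0, 0, 0], [35, 0, -20, 0], [35, 0, -30, 0], [40, 0, -20, 0], [40, 0, 0, 0], [40, 0, 0, 0], [40, 0, 0, 0], [40, 0, 0, 0], [0, 0, 0, 0]]

```text
t: 11.93
eef_pos: [0.4895, -0.103, 0.0763]
ee_rot: [3.14, -0.0, -1.658]
force: [0.1, 1.1, -0.2]
width: 0.0339
gripper_force: 0.0
```

Run:
```python
from h import *
for c in('scene','top'):
    im=eyes.grab_frame(c);print(c,[(d[2],(wt(d[2])*1000).round()) for d in dots(c,im)])
A=(.5605,-.2535);rel(A,tw(-.023,.002))
```

```text
scene [(array([ 0.3309, -1.1129]), array([-1323.,  -147.])), (array([ 0.1674, -0.5388]), array([-815.,  167.])), (array([ 0.559 , -0.2522]), array([-433., -131.])), (array([0.5176, 0.2311]), array([21., 40.])), (array([0.5899, 0.2102]), array([ 21., -35.]))]
top [(array([0.5918, 0.2084]), array([ 19., -37.])), (array([ 0.5618, -0.2543]), array([-434., -135.])), (array([0.5191, 0.2301]), array([20., 39.])), (array([ 0.1857, -0.5377]), array([-809.,  150.]))]
t 12.0333 z 0.0764 w 0.0338 F [ 1.3  1.4 -0.9] turn -0.128 start shift after turn [211.7 -63.2] end shift [-246.7  -63.2] end shift w/o turn [-252.7  -31.2] tray tcp [-304.3  -24.2] yaw -1.657
```

servo_tool:
  series:
    - [[0, 0, 0, -0.064], [0, 0, 0, -0.064], [30, -9, 0, 0], [30, -9, 0, 0], [30, -9, 0, 0], [30, -9, 0, 0], [30, -9, 0, 0], [30, -9, 0, 0], [30, -9, 0, 0], [2, 0, 0, 0]]

```text
t: 12.87
eef_pos: [0.5664, -0.3092, 0.0759]
ee_rot: [-3.141, -0.001, -1.525]
force: [0.5, 0.4, 0.6]
width: 0.0335
gripper_force: 0.0
```

servo_tool:
  series:
    - [[0, 0, 20, 0], [0, 0, 20, 0], [0, 0, 15, 0], [0, 0, 10, 0], [0, 0, 2, 0], [0, 0, 0, 0], [0, 0, 0, 0], [0, 0, 0, 0], [0, 0, 0, 0], [0, 0, 0, 0]]

```text
t: 13.7
eef_pos: [0.5652, -0.3062, 0.0103]
ee_rot: [-3.14, -0.0, -1.525]
force: [-0.5, -0.3, 0.3]
width: 0.0337
gripper_force: 0.0
```

Run:
```python
from h import *
A=(.5605,-.2535);rel(A,tw(-.028,.002))
im=eyes.grab_frame('scene');print([(d[2],(wt(d[2])*1000).round()) for d in dots('scene',im)])
cv2.imwrite('pics/s4.png',cv2.resize(im[100:280,200:500],None,fx=2.5,fy=2.5)[:,:,::-1])
```

```text
t 13.7 z 0.0103 w 0.0337 F [-0.5 -0.3  0.3] turn 0.001 start shift after turn [2.2 2.3] end shift [-451.5    2.3] end shift w/o turn [-451.5    1.8] tray tcp [-482.8 -152.1] yaw -1.525
[(array([ 0.3319, -1.1126]), array([-1322.,  -148.])), (array([ 0.5586, -0.2523]), array([-433., -131.])), (array([0.5176, 0.2316]), array([22., 41.])), (array([0.5904, 0.2103]), array([ 21., -35.]))]
```

View pics/s4.png

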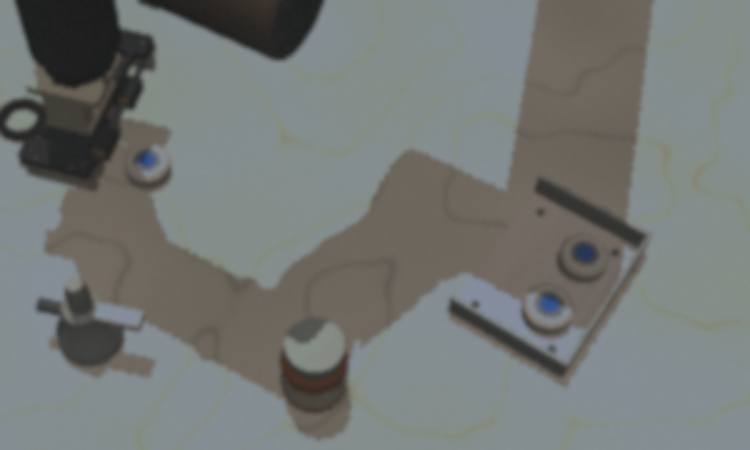

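Two caps are in the tray at (583,257) and (547,308). The fingers stand behind cap A (148,165), clear of the coupler. Pushing.

servo_tool:
  series:
    - [[-9, 1, 0, 0], [-6, 1, 0, 0], [-5, 0, 0, 0], [-5, 0, 0, 0], [-6, 0, 0, 0], [-8, 0, 0, 0], [-10, 0, 0, 0], [-12, 0, 0, 0], [-12, 0, 0, 0], [-12, 0, 0, 0]]

```text
t: 14.58
eef_pos: [0.5586, -0.2199, 0.0094]
ee_rot: [3.142, 0.0, -1.525]
force: [-0.1, -0.1, -0.5]
width: 0.0336
gripper_force: 0.1
```

servo_tool:
  series:
    - [[-12, 0, 0, 0], [-12, 0, 0, 0], [-12, 0, 0, 0], [-12, 0, 0, 0], [-12, 0, 0, 0], [-12, 0, 0, 0], [-12, 0, 0, 0], [-12, 0, 0, 0], [-12, 0, 0, 0], [-12, 0, 0, 0]]

```text
t: 15.42
eef_pos: [0.5531, -0.1002, 0.0094]
ee_rot: [-3.142, -0.0, -1.525]
force: [-0.5, -0.6, 0.2]
width: 0.0337
gripper_force: 0.1
```

servo_tool:
  series:
    - [[-12, 0, 0, 0], [-12, 0, 0, 0], [-12, 0, 0, 0], [-12, 0, 0, 0], [-12, 0, 0, 0], [-12, 0, 0, 0], [-12, 0, 0, 0], [-12, 0, 0, 0], [-12, 0, 0, 0], [-12, 0, 0, 0]]

```text
t: 16.25
eef_pos: [0.5476, 0.0197, 0.0094]
ee_rot: [-3.142, 0.0, -1.525]
force: [1.0, -0.3, 0.2]
width: 0.0337
gripper_force: 0.1
```

Run:
```python
from h import *
A=(.5605,-.2535);rel(A,tw(-.028,.002))
im=eyes.grab_frame('scene');print([(d[2],(wt(d[2])*1000).round()) for d in dots('scene',im)])
cv2.imwrite('pics/s5.png',cv2.resize(im[100:280,200:500],None,fx=2.5,fy=2.5)[:,:,::-1])
```

```text
t 16.25 z 0.0094 w 0.0337 F [ 1.  -0.3  0.2] turn 0.001 start shift after turn [328.5  -0.5] end shift [-125.1   -0.5] end shift w/o turn [-125.1   -0.6] tray tcp [-174.1  -46.2] yaw -1.525
[(array([ 0.3309, -1.1129]), array([-1323.,  -147.])), (array([ 0.1674, -0.5388]), array([-815.,  167.])), (array([0.5176, 0.2316]), array([22., 41.])), (array([0.5899, 0.2102]), array([ 21., -35.]))]
```

View pics/s5.png

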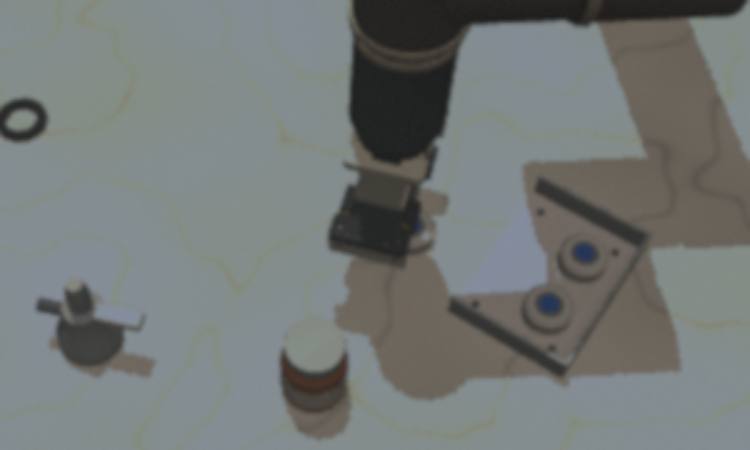

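Cap A is cradled at (422,235), and the way into the mouth between (455,300) and (540,185) is clear. Final 125 mm.

servo_tool:
  series:
    - [[-10, 0, 0, 0], [-8, 0, 0, 0], [-8, 0, 0, 0], [-8, 0, 0, 0], [-8, 0, 0, 0], [-8, 0, 0, 0], [-8, 0, 0, 0], [-8, 0, 0, 0], [-8, 0, 0, 0], [-8, 0, 0, 0]]

```text
t: 17.13
eef_pos: [0.5439, 0.1012, 0.0094]
ee_rot: [-3.142, 0.0, -1.525]
force: [-0.0, -0.3, -0.1]
width: 0.0337
gripper_force: 0.1
```

servo_tool:
  series:
    - [[-8, 0, 0, 0], [-8, 0, 0, 0], [-7, 0, 0, 0], [-7, 0, 0, 0], [-5, 0, 0, 0], [-4, 0, 0, 0], [-3, 0, 0, 0], [-1, 0, 0, 0], [0, 0, 0, 0], [0, 0, 0, 0]]

```text
t: 17.97
eef_pos: [0.5419, 0.1432, 0.0094]
ee_rot: [3.142, 0.0, -1.525]
force: [0.4, 0.2, 0.5]
width: 0.0338
gripper_force: 0.0
```

servo_tool:
  series:
    - [[10, 0, 0, 0], [25, 0, 0, 0], [35, 0, -20, 0], [35, 0, -30, 0], [40, 0, -20, 0], [40, 0, -10, 0], [40, 0, 0, 0], [40, 0, 0, 0], [20, 0, 0, 0], [0, 0, 0, 0]]

```text
t: 18.8
eef_pos: [0.554, -0.1397, 0.0851]
ee_rot: [3.141, -0.0, -1.529]
force: [0.0, 0.2, 0.1]
width: 0.0336
gripper_force: 0.0
```

Run:
```python
from h import *
for c in('top','scene'):
    im=eyes.grab_frame(c);print([(d[2],(wt(d[2])*1000).round()) for d in dots(c,im)])
    for n in('jar','coupler','seal'): print(n,[d['position'].__class__ and np.round(d['position'],3) for d in recognise(c,n)][:1])
    if c=='top': cv2.imwrite('pics/t6.png',cv2.resize(im[100:300,150:480],None,fx=2.4,fy=2.4)[:,:,::-1])
```

```text
[(array([ 0.1857, -0.5374]), array([-809.,  150.]))]
jar [array([0.736, 0.003, 0.092])]
coupler [array([ 0.76 , -0.218,  0.062])]
seal [array([ 0.547, -0.414,  0.006])]
[(array([ 0.3309, -1.1129]), array([-1323.,  -147.])), (array([ 0.1674, -0.5388]), array([-815.,  167.])), (array([0.539 , 0.1736]), array([-28.,   4.])), (array([0.5173, 0.2312]), array([21., 41.])), (array([0.5902, 0.21  ]), array([ 21., -35.]))]
jar [array([0.766, 0.012, 0.088])]
coupler [array([ 0.782, -0.213,  0.058])]
seal [array([0.6  , 0.208, 0.022])]
```

View pics/t6.png

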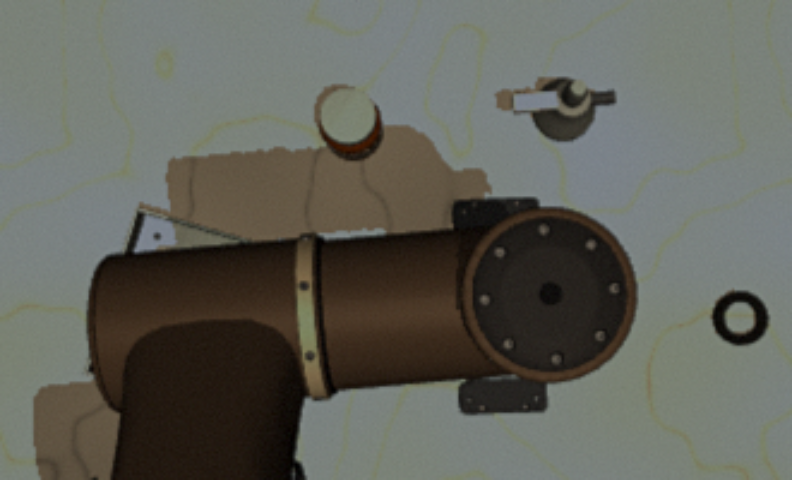

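The jar (350,115), coupler (565,100) and seal (740,318) have not moved. The arm hides the tray in this top view. The scene camera puts all three caps at least 11 mm inside the mouth and clear of the walls.

```bash
python3 -c "
from station import ticket;print(ticket.job_done())"
```

```text
the job is handed in; nothing more can be done
None
```

All three caps were swept into the scrap tray and lie wholly inside it, at least 11 mm in from the open side by the scene camera; the coupler, jar and seal stayed put, and I handed the job in at about 19 s.

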